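Unlock the light-sensor carriage, park its lock pin and run it to the stop

ROBOT

A 6-joint arm with a two-finger parallel gripper is mounted at the origin on the work surface. World frame = base frame: x ahead of the robot, y to its left, z up, the work surface at z = 0. Lengths are in mm, angles in rad, forces in N, time in s.
With the tool pointing down it reaches from about 300 to 825 mm from the base axis. Payload 5.4 kg.
Tool frame: the origin (TCP) lies between the finger pads; the fingertips stand 22 mm ahead of it and the grasp point (between the pads) lies 3 mm ahead of it; z points along the fingers, y is the line along which they close (so a half turn about z gives the same grasp; the last joint's range is limited). The gripper opens to 92 mm and grips with 3 to 60 N. Pads are 20 mm wide; open, the fingers measure 128 mm over their backs; the gripper's body (75 mm by 189 mm) begins 69 mm behind the grasp point.
Start: joints at [-1.522, 0.158, 1.597, -0, 1.386, -0.21], TCP at [147.131, -555.84, 236.601] pointing down, gripper open.
Joint ranges: [-2.91, 2.91], [-0.94, 2.29], [0.18, 2.7], [-1.29, 4.43], [0.17, 2.64], [-3, 3]. Speed limits (rad/s): [2.57, 2.57, 3.14, 3.14, 3.14, 3.14].

INTERFACE

Orientations are given as a rotation vector (axis times angle).
In Python, from bench import ctrl gives the robot as it stands.
- The arm moves only by the shell command python3 -m pendant 'ROWS' [FORCE]. ROWS is JSON, a list of rows, each a list of 3 entries, a list of its own where there are three numbers: the shift along the world's x, y, z in units of 50 mm (1.0 is 50 mm), then the turn, a rotation vector about the world's x, y, z in units of 5 degrees (1.0 is 5 degrees), then the opening, from -1 (shut) to 1 (fully open), so that 0 is half open. A call has 1 to 8 rows; each row shifts and turns the commanded pose from where the row before left it; what a row does not reach is not made up. A row lasts 1/10 s, in which the tool goes at most 50 mm and 8.59 degrees, less where a joint would pass 70% of its speed; a pose out of reach is approached as far as the arm can. A call is refused whole if a number of a shift passes 1 or a number of a turn 1, either way. A call with a gripper value outside its range is refused whole. The fingers move at their own pace and stop on an object; FORCE is the grip in N (left out, the last holds). Time passes only in rows, so rows that do not move let the fingers close. It gives the time, the measured TCP pose, the force, the opening and the grip force at its end, in the units of the state.
- ctrl.get_obs(): the state, without advancing time (a new reading comes with each control period).
- ctrl.snapshot(name): name is "scene" or "top" or "wrist"; returns a dict with "color" (384x512x3 uint8, red, green, blue), "depth" (384x512 float32, mm along the optical axis (not along the pixel's ray), 0 where there is no reading), "mtx" (3x3 intrinsics, pixels), "xyz" and "rotation" of the camera in the world. Camera axes: x right, y down, z forward; pixel columns grow to the right and rows downward; lengths in mm; the calibration is good to about 2 mm. A picture is of the moment at which its call begins.
- ctrl.hand_in(): hands the job in; it is judged then, once.
Trained networks look in a picture, given as the dict that the camera call returned (one of the last four; its "shot" number tells which), for a name from the list of things; names that differ only in an ending like _2 or _b are one class to them, and where a whole thing is asked for, a point or a joint stands for the part that bears it (a point fixed in the world has none). Each returns a list of dicts, best first, with "score" (0 to 1); they miss things now and then, are a little off and sometimes report something else, mostly with a low value. They report only what shows in the picture. A call takes as long as a camera call. They do not tell look-alikes from the thing itself.
- ctrl.regions_of(picture, query): "pixels" (384x512 bool, what is visible of it) and "uv" ([column, row] in pixels, amid what is visible of it).
- ctrl.mark_of(picture, query): "uv" ([column, row] in pixels: a listed point, or the origin of a listed thing).
The state is a dict: "t": time; "q": joint angles; "qvel": joint speeds; "joint_efforts": joint torques, N m; "position": TCP position; "tool_rot": TCP orientation; "force": force on the tool from outside, world axes, zero at the start; "moment": the same for the moment, N m; "gripper_width": finger opening in mm; "grip_force": force on a finger pad.
Only numpy, scipy, OpenCV 4.12 (cv2) and the standard library are available. Lean on these libraries where they do the work, as an engineer would, in place of code of your own. Each camera call takes 0.05 s, during which the arm holds its last target. There are 200 camera calls.

TASK

Free the light-sensor carriage on the test slide: turn the T-handle of its lock pin anticlockwise (seen from above), feeling for the hidden angle at which it will lift, draw the pin straight out and hang it upright in the parking bracket's side notch, shoulder resting flat on the plate behind the lip. Then slide the carriage fully home against its end stop by the lamp and let go. Leave the multimeter, screwdriver and spool where they are.

Things in the scene. Friction and masses are not known exactly. Their poses are not given: they have to be found in the camera images.
- slide: Fixed aluminium slide base, 90 x 360 x 30 mm, along its own y axis; origin under its centre, on the bench. A steel stop block (top 68 mm above the bench) crosses it at y = 90 to 110 mm; behind, at y = 130 to 180 mm, stands a black lamp, top 120 mm above the bench. The carriage slides along +y.
- carriage (a joint): Travel (m) of the aluminium carriage along the slide's +y axis: 0 where the pin locks it, 0.120 against the end stop. The carriage is 88 mm wide, 140 mm long along the slide, its top 70 mm above the bench. It slides stiffly (about 3 N) and stays where it is left.
- bore (a point): Centre of the vertical pin bore at the carriage's top face, 70 mm above the bench. Inside, an unseen slotted collar holds the pin's key down: the pin lifts out only with key and slot in line to 0.14 rad (8 degrees), which takes an unknown anticlockwise turn of 0.4 to 1.45 rad from the pin's starting direction. At wrong angles the pin lifts 3 mm and stops dead.
- sensor_head (a point): Centre of the top of the sensor head, the black block on the carriage, 50 mm across the slide x 30 mm along it x 50 mm tall (70 to 120 mm above the bench), with a lens facing the lamp and a thin green board on its other face; axes as the slide. Grasp or push it to move the carriage.
- lock_pin: Loose steel pin, 102 mm tall, 0.16 kg; origin at its lower tip, z up, x along the T-handle. Heights from the tip: shank 12 mm dia. 0-60, with a cross key 32 (x) x 11 mm at 36-43; shoulder disc 44 mm dia. 60-66; stem 12 mm dia. to 84; black T-bar 62 (x) x 18 (y) mm 84-102. Starts in the bore, shoulder on the carriage, tip 10 mm above the bench: 60 mm to draw.
- pin_shoulder (a point): Centre of the underside of the pin's shoulder disc, 60 mm above the tip.
- bracket: Fixed dark steel parking bracket; origin on the bench under the notch seat. Top plate 6 mm thick, upper face 85 mm high, y +-35 mm, x -31 (mouth side, roughly facing the robot) to +62 mm. Its notch, 16 mm wide, runs from the open -x edge (flared to 28 mm over 12 mm) to x = +7.5. On both sides of the mouth a lip 4 mm high at x -31 to -27. Post under the plate from x = +30; foot 8 mm thick.
- seat (a point): Where the centre of the pin's shoulder must rest: on the notch's centre line at the plate's upper face, 85 mm above the bench, 31 mm in from the mouth edge; axes as the bracket. The shank enters the notch sideways along +x with the shoulder 5 to 10 mm above the plate, then the shoulder is set down behind the lip.
- multimeter: Bystander: loose yellow hand multimeter lying flat, 145 x 75 x 34 mm, origin under its centre.
- screwdriver: Bystander: loose screwdriver, 180 mm long, lying on the bench along its x, origin under its middle.
- spool: Bystander: grey solder spool standing upright, 56 mm diameter, 42 mm tall, origin under its centre.
There are look-alikes about, which are no part of the job. Several things have the shape of the bracket; the one meant has the colours described above. What is shaped like the lock_pin but purple is not meant.

How it is judged (in metres and radians):
On the way, in this order (a step that is already met when the one before it is completed fails the run):
1. the pin is drawn clear of the carriage (z of lock_pin in the frame of bore above 0.002 m), for 0.1 s.
2. the pin hangs released in the bracket's notch (horizontal distance between pin_shoulder and seat below 0.006 m and z of pin_shoulder in the frame of seat between -0.003 and 0.003 m and angle between lock_pin's own z axis and vertical below 0.1 rad and contact force between lock_pin and the fingers below 0.1 N and linear speed of lock_pin below 0.02 m/s), for 0.2 s.
3. the carriage is home against the stop (value of joint carriage above 0.117 m), for 0.2 s.
At the end, for the whole second after the job is handed in: The pin hangs upright (within 0.1 rad), released and at rest in the bracket's notch, shoulder centre within 6 mm horizontally and 3 mm in height of the seat, and the carriage rests within 3 mm of its end stop (travel over 0.117 m) (all of step 2 and value of joint carriage above 0.117 m and velocity of joint carriage below 0.01 m/s); the robot touches nothing.
It fails at once if multimeter moved by more than 25 mm (distance of multimeter from where it was at the start of the episode above 0.025 m).
It fails at once if screwdriver moved by more than 25 mm (distance of screwdriver from where it was at the start of the episode above 0.025 m).
It fails at once if spool moved by more than 25 mm (distance of spool from where it was at the start of the episode above 0.025 m).
It also fails if it takes over 64 s, if anything falls off the work surface, if the arm or the gripper's body presses on something with over 40 N, if the wrist force passes 120 N, or if a joint passes its speed limit or range.

## Working session

There is one attempt and no reset: what is moved stays moved. The work goes in short steps, Python scripts to look and compute and a shell command to move; the robot and the scene stay as the last step left them, time stands still between calls to the robot, and variables do not carry over. Pictures are saved under pics/ and viewed, at most 10 in all, crops included, and the job is handed in when it is done.

```bash
ls; mkdir -p pics; cat > h.py <<'E'
import numpy as np, cv2
from bench import ctrl
def save(s,n): cv2.imwrite(f'pics/{n}.png',s['color'][:,:,::-1])
def deproj(s,uv,z=None):
    "world point of pixel: at height z (mm), or from depth"
    K=s['mtx'];R=np.array(s['rotation']);
    if R.shape!=(3,3): R=cv2.Rodrigues(R.astype(float))[0]
    d=R@np.linalg.solve(K,[uv[0],uv[1],1.]);c=np.array(s['xyz'],float)
    if z is None:
        u,v=int(round(uv[0])),int(round(uv[1]));p=s['depth'][max(0,v-1):v+2,max(0,u-1):u+2];p=p[p>0]
        return c+d*(np.median(p) if p.size else np.nan)
    return c+d*(z-c[2])/d[2]
def cloud(s):
    K=s['mtx'];R=np.array(s['rotation'])
    if R.shape!=(3,3): R=cv2.Rodrigues(R.astype(float))[0]
    v,u=np.mgrid[:384,:512];P=np.stack([u,v,np.ones_like(u)],-1)@np.linalg.inv(K).T*s['depth'][...,None]
    return P@R.T+np.array(s['xyz'])
E
python3 - <<'E'
from h import *
print(ctrl.get_obs())
a=ctrl.snapshot('scene');b=ctrl.snapshot('top')
im=np.hstack([a['color'],b['color']]);
save(a,'scene');save(b,'top')
for n,s in (('scene',a),('top',b)):
    print(n,s['xyz'],s['rotation'])
    for q,z in (('lock_pin',10),('pin_shoulder',70),('bore',70),('sensor_head',120),('slide',0),('bracket',0),('seat',85),('multimeter',0),('screwdriver',0),('spool',0)):
        for r in ctrl.mark_of(s,q)[:3]: print(n,q,round(r['score'],2),np.round(r['uv']),np.round(deproj(s,r['uv'],z)),np.round(deproj(s,r['uv'])))
E
```

```text
pics
{'t': 0.0, 'q': array([-1.52209157e+00,  1.59011282e-01,  1.59821141e+00, -8.75473411e-06,
        1.38622654e+00, -2.10114286e-01]), 'qvel': array([ 1.08589559e-03, -2.51040831e-03, -1.48807475e-03, -7.74137466e-04,
       -3.70584829e-05,  1.17782008e-03]), 'joint_efforts': array([ 1.34434202e-03, -3.85577881e+01, -3.22103977e+01,  7.01185176e-02,
        3.80187761e-02, -1.78184596e-04]), 'position': array([ 147.10486632, -555.25778106,  235.65054702]), 'tool_rot': array([-3.11348741e+00, -4.05181826e-01, -2.21501764e-04]), 'force': array([ 0.27665983, -0.46698904, -0.18647743]), 'moment': array([-0.01861315, -0.04018914,  0.04853781]), 'grip_force': 0.0, 'gripper_width': 91.8304700908677}
scene [1281.70821833 -690.86110055  842.07009765] [-2.07428746 -0.8185445   0.4151649 ]
scene lock_pin 0.59 [236. 242.] [651. -91.  10.] [ 689. -126.   59.]
scene lock_pin 0.53 [270. 259.] [771. -74.  10.] [765. -67.   1.]
scene pin_shoulder 0.83 [235. 224.] [641. -85.  70.] [651. -94.  81.]
scene pin_shoulder 0.68 [271. 243.] [769. -71.  70.] [767. -70.  68.]
scene bore 0.89 [239. 225.] [6
[... 1351 characters left out ...]
7.]
top slide 0.33 [290. 155.] [687.   2.   0.] [667.   7. 111.]
top bracket 0.97 [149. 235.] [435. 457.   0.] [435. 435.  82.]
top bracket 0.92 [192. 243.] [408. 318.   0.] [409. 304.  84.]
top bracket 0.61 [184. 185.] [596. 347.   0.] [592. 340.  39.]
top seat 0.83 [138. 236.] [432. 467.  85.] [433. 490.   5.]
top seat 0.76 [187. 242.] [411. 321.  85.] [410. 336.   5.]
top multimeter 0.79 [382. 237.] [ 415. -286.    0.] [ 415. -277.   37.]
top multimeter 0.55 [182. 182.] [606. 352.   0.] [601. 344.  40.]
top screwdriver 0.82 [306. 240.] [410. -44.   0.] [410. -43.  18.]
top spool 0.69 [181. 184.] [600. 355.   0.] [595. 347.  40.]
top spool 0.37 [318. 160.] [668. -90.   0.] [650. -78. 107.]
```

View pics/scene.png

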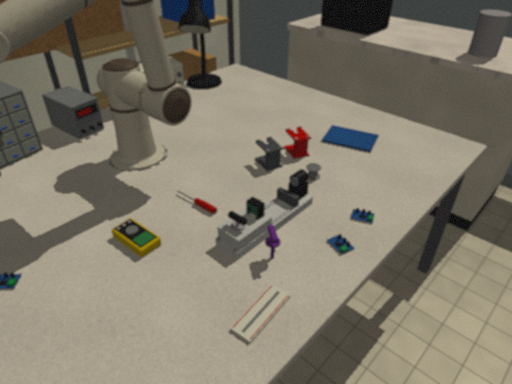

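View pics/top.png

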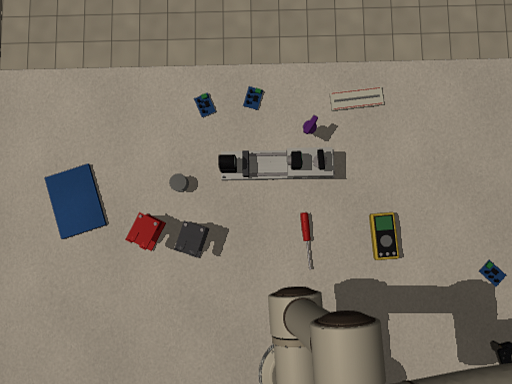

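The grey/white slide runs about along world y. The lock pin's T-bar is at top px (321,158), the dark bracket at (192,240) and a red look-alike at (146,231). The purple pin stands at (310,125) and the spool at (179,183). Next I move above the pin for a close look.

```bash
R='' ; python3 -m pendant '[[[0.7,0.65,0.15],[0,0,0],0.3],[[0.7,0.65,0.15],[0,0,0],0.3],[[0.7,0.65,0.15],[0,0,0],0.3],[[0.7,0.65,0.15],[0,0,0],0.3],[[0.7,0.65,0.15],[0,0,0],0.3],[[0.7,0.65,0.15],[0,0,0],0.3],[[0.7,0.65,0.15],[0,0,0],0.3],[[0.7,0.65,0.15],[0,0,0],0.3]]'
python3 -m pendant '[[[0.7,0.65,0],[0,0,0],0.3],[[0.7,0.65,0],[0,0,0],0.3],[[0.7,0.65,0],[0,0,0],0.3],[[0.7,0.65,0],[0,0,0],0.3],[[0.7,0.65,0],[0,0,0],0.3],[[0.6,0.65,0],[0,0,0],0.3],[[0,0,0],[0,0,0],0.3]]'
python3 - <<'E'
from h import *
a=ctrl.snapshot('wrist');save(a,'w1')
print(a['xyz'],a['rotation'],ctrl.get_obs()['tool_rot'])
for q,z in (('lock_pin',10),('pin_shoulder',70),('bore',70),('sensor_head',120),('slide',0)):
    for r in ctrl.mark_of(a,q)[:3]: print(q,round(r['score'],2),np.round(r['uv']),np.round(deproj(a,r['uv'],z)),np.round(deproj(a,r['uv'])))
E
```

```text
t: 1.9
position: [428.3, -294.3, 297.2]
tool_rot: [3.115, 0.405, 0.001]
force: [0.1, -1.2, 0.4]
gripper_width: 59.8
grip_force: 0.0
t: 2.6
position: [634.4, -96.5, 295.7]
tool_rot: [-3.112, -0.414, -0.0]
force: [-1.2, -0.5, -0.4]
gripper_width: 59.9
grip_force: 0.0
[712.45802915 -74.35429925 443.64418184] [ 2.30619432 -1.76459393 -0.25944189] [-3.11411912e+00 -4.11183899e-01  1.20502130e-03]
lock_pin 0.92 [255.  55.] [763. -54.  10.] [753. -58. 100.]
lock_pin 0.79 [252. 142.] [654. -79.  10.] [668. -78. 112.]
pin_shoulder 0.97 [252.  49.] [762. -53.  70.] [757. -55. 102.]
pin_shoulder 0.94 [252. 150.] [653. -81.  70.] [660. -81. 112.]
bore 0.74 [252. 148.] [655. -80.  70.] [661. -80. 112.]
sensor_head 0.63 [184. 139.] [653.  -8. 120.] [653.  -8. 120.]
slide 0.91 [165. 118.] [653.  47.   0.] [657.  39.  31.]
```

View pics/w1.png

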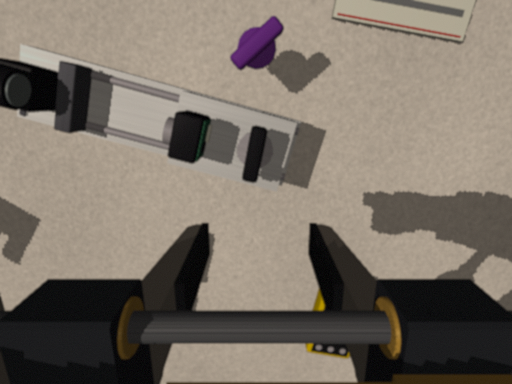

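The wrist view shows the black T-bar at (255,153), the sensor head at (188,136) and the purple look-alike at (257,43). Next I measure the bar's axis from depth.

```bash
cat >> h.py <<'E'
def bar(s,c,z0,z1,r=45):
    P=cloud(s).reshape(-1,3);m=(P[:,2]>z0)&(P[:,2]<z1)&(np.hypot(P[:,0]-c[0],P[:,1]-c[1])<r)
    Q=P[m];(cx,cy),(w,h),a=cv2.minAreaRect(Q[:,:2].astype(np.float32))
    if w<h: a+=90
    return len(Q),(round(cx,1),round(cy,1)),(round(w,1),round(h,1)),round((a+90)%180-90,1),np.round(np.median(Q[:,2]),1)
E
python3 - <<'E'
from h import *
a=ctrl.snapshot('wrist')
print('bar',bar(a,(656,-82),103,120))
print('head',bar(a,(655,-5),112,128,50))
b=ctrl.snapshot('top'); print('top bar',bar(b,(656,-82),98,120)); print('top head',bar(b,(655,-5),108,128,50))
print('stop/lamp',bar(a,(655,140),110,128,50))
E
```

```text
bar (909, (653.6, -83.7), (62.2, 18.0), 3.7, np.float64(111.5))
head (1570, (653.8, -4.6), (42.1, 49.8), -0.2, np.float64(119.8))
top bar (2, (625.3, -93.5), (2.5, 0.0), 70.3, np.float64(108.1))
top head (198, (653.4, -7.4), (39.2, 47.9), -1.7, np.float64(117.3))
stop/lamp (172, (654.1, 176.5), (35.8, 5.5), 2.3, np.float64(112.4))
```

```bash
python3 -m pendant '[[[0.2,0.12,-0.8],[0,0,-0.76],0],[[0.2,0.12,-0.8],[0,0,-0.76],0],[[0,0,-0.8],[0,0,-0.76],0],[[0,0,-0.5],[0,0,0],0],[[0,0,0],[0,0,0],0],[[0,0,0],[0,0,0],0]]'
python3 - <<'E'
from h import *
for i in range(2):
    o=ctrl.get_obs(); print(o['position'],np.degrees(2*np.arctan2(o['tool_rot'][1],o['tool_rot'][0])))
    a=ctrl.snapshot('wrist')
    print(bar(a,(654,-84),103,120))
E
```

```text
t: 3.6
position: [652.2, -89.4, 152.4]
tool_rot: [3.14, 0.093, 0.001]
force: [-1.0, -1.1, 0.1]
gripper_width: 45.9
grip_force: 0.0
[652.19068987 -89.42969657 152.43968365] 3.3941280015697326
(2353, (654.5, -83.7), (61.5, 17.8), 3.7, np.float64(111.5))
[653.13035064 -89.65472631 153.89863364] 3.394729378790126
(2273, (654.6, -83.5), (61.3, 17.4), 3.7, np.float64(111.5))
```

```bash
python3 -m pendant '[[[0.04,0.12,-0.3],[0,0,0.06],0],[[0,0,-0.3],[0,0,0],0],[[0,0,-0.34],[0,0,0],0],[[0,0,0],[0,0,0],0],[[0,0,0],[0,0,0],-1],[[0,0,0],[0,0,0],-1],[[0,0,0],[0,0,0],-1],[[0,0,0],[0,0,0],-1]]' 25
```

```text
t: 4.5
position: [654.7, -83.3, 105.5]
tool_rot: [3.139, 0.102, 0.002]
force: [-0.2, -0.1, 1.6]
gripper_width: 17.8
grip_force: 25.0
```

```bash
python3 -m pendant '[[[0,0,0],[0,0,1],-1],[[0,0,0],[0,0,1],-1],[[0,0,0],[0,0,1],-1],[[0,0,0],[0,0,1],-1],[[0,0,0],[0,0,1],-1],[[0,0,0],[0,0,1],-1],[[0,0,0],[0,0,0],-1]]'
python3 -m pendant '[[[0,0,0.08],[0,0,0],-1],[[0,0,0.08],[0,0,0],-1],[[0,0,0],[0,0,0],-1]]'
```

```text
t: 5.2
position: [654.7, -82.9, 105.5]
tool_rot: [3.006, 0.912, 0.002]
force: [1.0, 0.2, 2.2]
gripper_width: 17.6
grip_force: 25.0
t: 5.5
position: [652.8, -82.7, 109.1]
tool_rot: [-3.006, -0.909, 0.004]
force: [6.0, -2.1, -17.0]
gripper_width: 18.2
grip_force: 25.0
```

Blocked at 30° (−17 N). Lower, then on to 43°.

```bash
python3 -m pendant '[[[0,0,-0.12],[0,0,0],-1],[[0,0,0],[0,0,0.9],-1],[[0,0,0],[0,0,0.9],-1],[[0,0,0],[0,0,0.8],-1],[[0,0,0],[0,0,0],-1],[[0,0,0.07],[0,0,0],-1],[[0,0,0.07],[0,0,0],-1],[[0,0,0],[0,0,0],-1]]'
```

```text
t: 6.3
position: [652.4, -82.6, 109.6]
tool_rot: [-2.883, -1.243, 0.005]
force: [4.7, -1.7, -20.5]
gripper_width: 18.2
grip_force: 25.0
```

```bash
python3 -m pendant '[[[0,0,-0.14],[0,0,0],-1],[[0,0,0],[0,0,0.9],-1],[[0,0,0],[0,0,0.9],-1],[[0,0,0],[0,0,0.8],-1],[[0,0,0],[0,0,0],-1],[[0,0,0.07],[0,0,0],-1],[[0,0,0.07],[0,0,0],-1],[[0,0,0],[0,0,0],-1]]'
```

```text
t: 7.1
position: [654.6, -83.0, 114.8]
tool_rot: [2.724, 1.563, 0.001]
force: [-0.6, -0.1, -0.9]
gripper_width: 17.8
grip_force: 25.0
```

It lifts freely at 56°. Drawing it out.

```bash
python3 -m pendant '[[[0,0,0.2],[0,0,0],-1],[[0,0,0.2],[0,0,0],-1],[[0,0,0.2],[0,0,0],-1],[[0,0,0.2],[0,0,0],-1],[[0,0,0.2],[0,0,0],-1],[[0,0,0.3],[0,0,0],-1],[[0,0,0.3],[0,0,0],-1],[[0,0,0.3],[0,0,0],-1]]'
```

```text
t: 7.9
position: [654.3, -82.9, 210.3]
tool_rot: [2.724, 1.564, 0.001]
force: [-0.2, 0.0, -1.4]
gripper_width: 17.9
grip_force: 25.0
```

```bash
python3 - <<'E'
from h import *
b=ctrl.snapshot('top'); P=cloud(b).reshape(-1,3)
print(bar(b,(415,315),76,93,75))
im=b['color'][200:290,100:260];cv2.imwrite('pics/t2.png',cv2.resize(im[:,:,::-1],None,fx=5,fy=5,interpolation=cv2.INTER_CUBIC))
E
```

```text
(648, (424.1, 314.4), (72.1, 92.8), -19.0, np.float64(82.9))
```

View pics/t2.png

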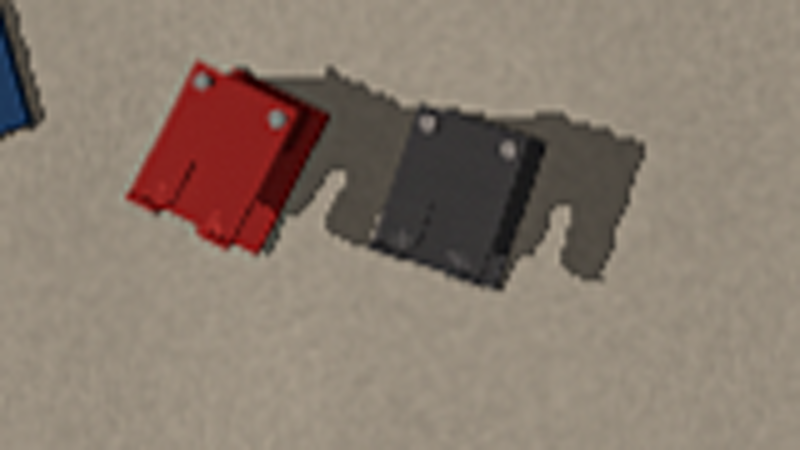

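The dark bracket is the right one of the two, and its mouth faces −x. Yaw comes out near −19° and the seat near (409.5, 319.5), which agrees with the network marks. I carry the pin to a point in front of the mouth.

```bash
python3 -m pendant '[[[-0.53,0.71,0.1],[0,0,-1],-1],[[-0.53,0.71,0.1],[0,0,-1],-1],[[-0.53,0.71,0.1],[0,0,-1],-1],[[-0.53,0.71,0.1],[0,0,-1],-1],[[-0.53,0.71,0.1],[0,0,-1],-1],[[-0.53,0.71,0.1],[0,0,-1],-1]]'
python3 -m pendant '[[[-0.53,0.71,0],[0,0,-1],-1],[[-0.53,0.71,0],[0,0,-1],-1],[[-0.53,0.71,0],[0,0,-1],-1],[[-0.53,0.71,0],[0,0,-1],-1],[[-0.53,0.71,0],[0,0,-1],-1],[[-0.53,0.71,0],[0,0,-1],-1],[[0,0,0],[0,0,0],-1],[[0,0,0],[0,0,0],-1]]'
python3 - <<'E'
from h import *
a=ctrl.snapshot('wrist');save(a,'w3');np.savez('w3.npz',**a)
o=ctrl.get_obs(); print(o['position'],np.degrees(2*np.arctan2(o['tool_rot'][1],o['tool_rot'][0])))
print('plate',bar(a,(424,314),80,95,62),'plate2',bar(a,(424,314),82,86.9,62))
print('pinbar',bar(a,o['position'][:2],o['position'][2]-12,o['position'][2]+14,40))
for q,z in (('bracket',0),('seat',85),('pin_shoulder',o['position'][2]-35.5)):
    for r in ctrl.mark_of(a,q)[:3]: print(q,round(r['score'],2),np.round(r['uv']),np.round(deproj(a,r['uv'],z),1),np.round(deproj(a,r['uv'])))
E
```

```text
t: 8.55
position: [494.0, 131.4, 239.3]
tool_rot: [3.038, 0.8, 0.001]
force: [0.5, 0.1, -1.1]
gripper_width: 18.1
grip_force: 25.0
t: 9.35
position: [335.7, 343.6, 238.9]
tool_rot: [3.141, -0.003, 0.001]
force: [0.8, 0.6, -1.7]
gripper_width: 17.8
grip_force: 25.0
[336.3972804  342.95218408 238.87582904] -0.20106701247211356
plate (7160, (422.7, 316.1), (70.3, 93.3), -19.1, np.float64(84.9)) plate2 (6760, (422.8, 316.1), (70.2, 93.0), -19.3, np.float64(84.8))
pinbar (4949, (336.9, 341.8), (60.8, 44.4), 21.6, np.float64(244.8))
bracket 0.72 [278. 104.] [410.1 321.5   0. ] [410. 322.   8.]
bracket 0.6 [158.  83.] [434.8 465.1   0. ] [431. 439.  85.]
seat 0.96 [126.  76.] [437.1 467.2  85. ] [442. 499.   8.]
seat 0.59 [284. 108.] [408.2 321.3  85. ] [406. 315.   8.]
```

View pics/w3.png

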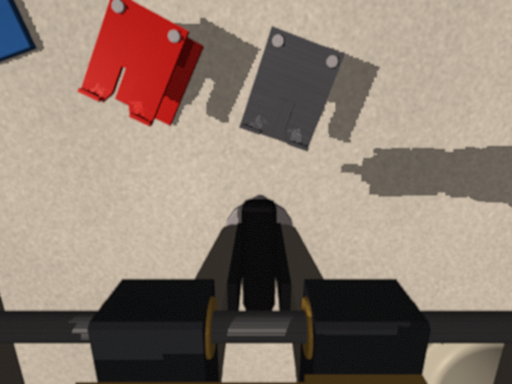

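The wrist view gives plate centre (422.8, 316.1) and yaw −19.2°, so the seat is at (408.2, 321.2), the same as the network mark. The dark bracket is at px (290,88). I descend to the entry height on the notch line.

```bash
python3 -m pendant '[[[0.02,0.05,-0.6],[0,0,0],-1],[[0,0,-0.6],[0,0,0],-1],[[0,0,-0.6],[0,0,0],-1],[[0,0,-0.4],[0,0,0],-1],[[0,0,0],[0,0,0],-1],[[0,0,0],[0,0,0],-1]]'
python3 - <<'E'
from h import *
for i in range(3):
    a=ctrl.snapshot('wrist');o=ctrl.get_obs();p=o['position']; print(p, 'left xy',np.array([408.2,321.2])-p[:2],(128.5-p[2]))
print('plate2',bar(a,(424,314),82,86.9,62),'bar',bar(a,p[:2],p[2]+2,p[2]+9,33))
E
```

```text
t: 10.15
position: [337.9, 345.2, 129.1]
tool_rot: [-3.142, 0.01, -0.0]
force: [-1.3, 0.0, -0.8]
gripper_width: 18.0
grip_force: 25.0
[338.40267366 345.73269139 129.9493969 ] left xy [ 69.79732634 -24.53269139] -1.4493968988466293
[338.52733016 346.01102829 130.30083541] left xy [ 69.67266984 -24.81102829] -1.8008354111658775
[338.43665708 346.13050816 130.33756252] left xy [ 69.76334292 -24.93050816] -1.8375625235294137
plate2 (16417, (423.0, 315.9), (70.3, 93.2), -19.2, np.float64(84.8)) bar (3929, (339.7, 344.2), (60.7, 43.3), 21.5, np.float64(136.3))
```

```bash
python3 -m pendant '[[[0.28,-0.099,-0.04],[0,0,0],-1],[[0.28,-0.099,0],[0,0,0],-1],[[0.28,-0.099,0],[0,0,0],-1],[[0.28,-0.099,0],[0,0,0],-1],[[0.28,-0.099,0],[0,0,0],-1],[[0,0,0],[0,0,0],-1],[[0,0,0],[0,0,0],-1]]'
```

```text
t: 11.0
position: [407.3, 320.7, 126.4]
tool_rot: [3.141, -0.009, -0.001]
force: [0.8, 0.4, -1.8]
gripper_width: 18.0
grip_force: 25.0
```

Inside the notch with no contact force. Setting down in small steps.

```bash
python3 -m pendant '[[[0.015,0.01,-0.05],[0,0,0],-1],[[0,0,-0.04],[0,0,0],-1],[[0,0,-0.03],[0,0,0],-1],[[0,0,0],[0,0,0],-1],[[0,0,0],[0,0,0],-1]]'; python3 - <<'E'
from h import *
for i in range(3):
    ctrl.snapshot('wrist');o=ctrl.get_obs();print(o['position'],o['force'])
E
```

```text
t: 11.5
position: [407.6, 321.5, 120.7]
tool_rot: [-3.142, 0.007, 0.001]
force: [-1.0, -1.1, 1.6]
gripper_width: 17.8
grip_force: 25.0
[407.61323662 321.51519603 120.69946343] [-1.53830575  0.54674552  1.67671491]
[407.61040431 321.50588892 120.68882902] [-1.35414168  0.44327825  2.20283636]
[407.60953068 321.50869769 120.65547569] [-2.08398264 -1.114536    1.13519   ]
```

Resting: z force changed sign at the expected height. Release, rise and check.

```bash
python3 -m pendant '[[[0,0,0],[0,0,0],0],[[0,0,0],[0,0,0],0],[[0,0,0],[0,0,0],0],[[0,0,0.3],[0,0,0],0],[[0,0,0.8],[0,0,0],0],[[-0.3,0,0.8],[0,0,0],0],[[-0.5,0,0.5],[0,0,0],0],[[0,0,0],[0,0,0],0]]'
python3 - <<'E'
from h import *
a=ctrl.snapshot('wrist');save(a,'w4')
print('bar',bar(a,(408,321),118,132,45),'plate',bar(a,(424,314),82,86.9,62))
for r in ctrl.mark_of(a,'pin_shoulder')[:3]: print(round(r['score'],2),np.round(r['uv']),np.round(deproj(a,r['uv'],85),1))
b=ctrl.snapshot('wrist'); print('head',ctrl.get_obs()['position'])
E
```

```text
t: 12.45
position: [368.4, 322.7, 245.0]
tool_rot: [-3.138, 0.005, -0.011]
force: [1.1, 0.9, -0.5]
gripper_width: 46.0
grip_force: 0.0
bar (1400, (406.6, 323.0), (17.2, 61.7), -0.7, np.float64(126.6)) plate (4608, (422.5, 316.3), (70.1, 93.2), -19.1, np.float64(84.9))
0.74 [259. 143.] [407.5 324.7  85. ]
head [367.83773637 321.12894881 239.40244373]
```

View pics/w4.png

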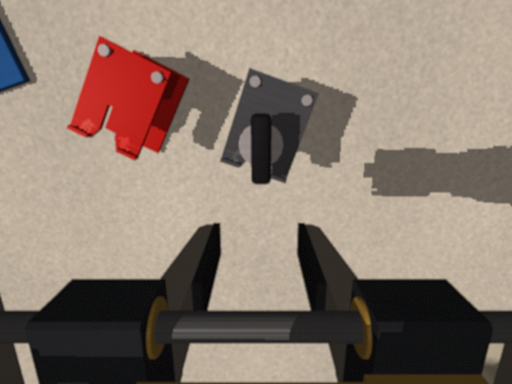

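The pin hangs upright at px (261,148), about 2 mm from the seat, with the bar top at the expected 127 mm. Next I move behind the sensor head with fingers shut.

```bash
python3 -m pendant '[[[0.52,-0.72,0],[0,0,0],-1],[[0.52,-0.72,0],[0,0,0],-1],[[0.52,-0.72,0],[0,0,0],-1],[[0.52,-0.72,0],[0,0,0],-1],[[0.52,-0.72,0],[0,0,0],-1],[[0.52,-0.72,0],[0,0,0],-1]]'
python3 -m pendant '[[[0.52,-0.72,0],[0,0,0],-1],[[0.52,-0.72,0],[0,0,0],-1],[[0.52,-0.72,0],[0,0,0],-1],[[0.52,-0.72,0],[0,0,0],-1],[[0.52,-0.72,0],[0,0,0],-1],[[0,0,0],[0,0,0],-1],[[0,0,0],[0,0,0],-1]]'
python3 - <<'E'
from h import *
a=ctrl.snapshot('wrist');print(ctrl.get_obs()['position'])
print('head',bar(a,(654,-5),112,128,50),'lamp',bar(a,(654,155),110,128,60))
E
```

```text
t: 13.2
position: [524.3, 103.2, 238.1]
tool_rot: [-3.141, 0.009, 0.006]
force: [0.2, 0.9, 0.1]
gripper_width: 0.8
grip_force: 0.0
t: 13.9
position: [653.3, -75.6, 237.4]
tool_rot: [-3.14, 0.011, 0.007]
force: [-0.3, 0.6, -0.3]
gripper_width: 0.5
grip_force: 0.0
[653.15513833 -74.55459112 238.22584868]
head (2011, (654.4, -4.7), (42.3, 49.3), -0.5, np.float64(119.8)) lamp (0, (0.0, 0.0), (0.0, 0.0), 0.0, np.float64(nan))
  return _methods._mean(a, axis=axis, dtype=dtype,
  ret = ret.dtype.type(ret / rcount)
```

```bash
python3 -m pendant '[[[0,0,-0.8],[0,0,0],-1],[[0,0,-0.8],[0,0,0],-1],[[0,0,-0.8],[0,0,0],-1],[[0,0,-0.2],[0,0,0],-1],[[0,0.3,0],[0,0,0],-1],[[0,0.2,0],[0,0,0],-1],[[0,0.15,0],[0,0,0],-1],[[0,0.15,0],[0,0,0],-1]]'
python3 -m pendant '[[[0,0.2,0],[0,0,0],-1],[[0,0.2,0],[0,0,0],-1],[[0,0.2,0],[0,0,0],-1],[[0,0.2,0],[0,0,0],-1],[[0,0.2,0],[0,0,0],-1],[[0,0,0],[0,0,0],-1]]'
```

```text
t: 14.75
position: [655.6, -34.6, 113.6]
tool_rot: [3.139, -0.006, 0.008]
force: [-0.0, -4.1, 3.0]
gripper_width: 0.1
grip_force: 2.0
t: 15.35
position: [653.0, 17.8, 109.8]
tool_rot: [-3.14, 0.005, 0.004]
force: [-0.1, 0.7, -0.9]
gripper_width: 0.4
grip_force: 0.0
```

```bash
python3 -m pendant '[[[0,0.2,0],[0,0,0],-1],[[0,0.2,0],[0,0,0],-1],[[0,0.2,0],[0,0,0],-1],[[0,0.2,0],[0,0,0],-1],[[0,0.1,0],[0,0,0],-1],[[0,0.1,0],[0,0,0],-1],[[0,0,0],[0,0,0],-1]]'
python3 - <<'E'
from h import *
a=ctrl.snapshot('wrist');o=ctrl.get_obs();print(o['position'],o['force'],'head',bar(a,(654,105),116,126,50))
E
```

```text
t: 16.05
position: [654.0, 66.7, 110.7]
tool_rot: [-3.14, 0.007, -0.001]
force: [0.3, -0.6, 0.0]
gripper_width: 0.1
grip_force: 0.0
[654.36623879  66.34524546 111.01541445] [ 0.92531179 -0.4929328   0.90924718] head (3910, (663.0, 85.1), (58.1, 33.3), 89.7, np.float64(119.8))
```

```bash
python3 -m pendant '[[[0,0.08,0],[0,0,0],-1],[[0,0.06,0],[0,0,0],-1],[[0,0.06,0],[0,0,0],-1],[[0,0,0],[0,0,0],-1]]'
python3 -m pendant '[[[0,0.06,0],[0,0,0],-1],[[0,0.06,0],[0,0,0],-1],[[0,0,0],[0,0,0],-1]]'
```

```text
t: 16.5
position: [654.4, 75.7, 111.1]
tool_rot: [-3.141, 0.007, -0.002]
force: [1.2, -1.0, 0.7]
gripper_width: 0.3
grip_force: 0.7
t: 16.8
position: [654.4, 79.3, 111.1]
tool_rot: [3.137, -0.007, 0.002]
force: [1.4, -9.8, 1.4]
gripper_width: 0.0
grip_force: 4.9
```

```bash
python3 -m pendant '[[[0,0.06,0],[0,0,0],-1],[[0,0,0],[0,0,0],-1]]'
python3 -m pendant '[[[0,-0.3,0],[0,0,0],-1],[[0,-0.6,0],[0,0,0],-1],[[0,-0.5,0.4],[0,0,0],-1],[[0,-0.3,0.9],[0,0,0],-1],[[0,-0.3,0.9],[0,0,0],-1],[[0,-0.5,0.8],[0,0,0],-1],[[0,0,0],[0,0,0],-1]]'
python3 - <<'E'
from h import *
a=ctrl.snapshot('wrist');o=ctrl.get_obs();print(o['position'],o['force'])
print('head',bar(a,(654,115),112,126,50))
P=cloud(a).reshape(-1,3)
m=(abs(P[:,0]-654)<8)&(P[:,2]>60)&(P[:,2]<75); print('carriage top/stop y hist',np.histogram(P[m][:,1],np.arange(-30,210,10)))
t=ctrl.snapshot('top');print('pin',bar(t,(408,321),115,132,45)); save(t,'t5')
im=t['color'][120:280,120:400];cv2.imwrite('pics/t5.png',cv2.resize(im[:,:,::-1],None,fx=2.8,fy=2.8,interpolation=cv2.INTER_CUBIC))
E
```

```text
t: 17.0
position: [654.5, 79.5, 111.2]
tool_rot: [3.133, -0.008, 0.001]
force: [-0.2, -18.2, 2.3]
gripper_width: 0.6
grip_force: 9.2
t: 17.7
position: [656.9, -43.3, 268.5]
tool_rot: [3.139, -0.011, 0.019]
force: [0.4, -0.2, 1.0]
gripper_width: 0.4
grip_force: 0.0
[655.53322088 -41.60411648 264.63086026] [-0.2007286   0.01995554  0.44954291]
head (1709, (654.0, 115.2), (43.0, 50.1), -0.6, np.float64(119.8))
carriage top/stop y hist (array([  0,   0,  56, 122, 105,  28,   4,  28, 108, 115, 111, 118,  57,
         0,   0,   0,   0,   0,   1,   0, 105,   0,   0]), array([-30, -20, -10,   0,  10,  20,  30,  40,  50,  60,  70,  80,  90,
       100, 110, 120, 130, 140, 150, 160, 170, 180, 190, 200]))
pin (133, (408.5, 319.7), (16.7, 61.2), -0.1, np.float64(123.9))
```

View pics/t5.png

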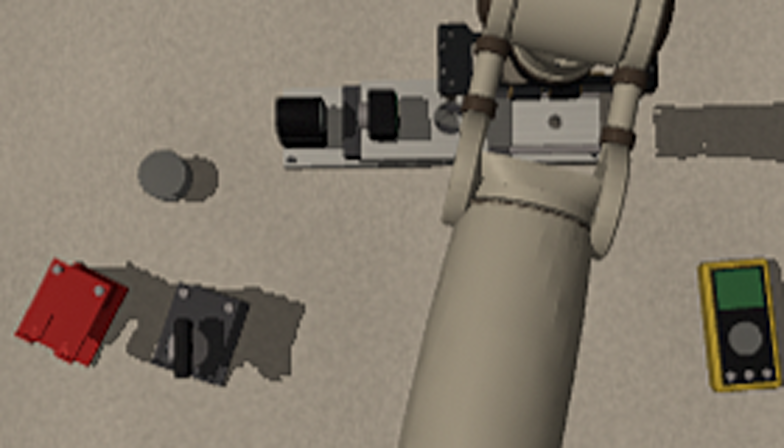

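The head moved 119.9 mm and met the stop, where the force rose to 18 N with no further motion. The pin hangs in the dark bracket at px (183,347). The spool and multimeter are in place and the arm is clear.

```bash
python3 -c "
from bench import ctrl
print(ctrl.hand_in())"
```

```text
the job is handed in; nothing more can be done
None
```

The job is handed in: the pin came free at about 56° anticlockwise and hangs upright in the dark bracket, about 2 mm from the seat. The carriage is home against its stop (about 119.9 mm of travel), and the arm touches nothing. No verdict came back.

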